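# Make up two spectrometer sampling kits

## Task

Make up the two sampling kits for the spectrometer. Solids kit: put the steel pellet die flat on the bottom of the deep case, then fit the divider into the case over it so that it lies level on the ledges, then stand the squat jar upright on the divider. Liquids kit: in the shallow tray stand the tall bottle upright in the short pocket and lay the crystal plate flat, right way up, in the long pocket; set the glass down rather than dropping it, never tip it over, and leave the beaker and the mortar where they are.

Things in the scene. Friction and masses are not known exactly. Their poses are not given: they have to be found in the camera images.
- case: deep open grey plastic case, fixed, 150 (own x) x 130 (own y) x 52 mm high. Origin: centre of underside, z up. Walls and floor 5 mm, inside 140 x 120 mm. Along the inside of its two short walls (+x and -x ends) runs a solid ledge 22 mm wide, top 31 mm above the underside, to carry the divider; between them the bottom cavity is 96 (x) x 120 (y) mm.
- tray: shallow open tray of white plastic, fixed to the bench, 200 (own x) x 110 (own y) x 22 mm high. Origin: centre of its underside, z up. Walls and floor 4 mm thick. One cross wall, as high as the rim, makes two pockets, both 102 mm wide in y: the short pocket, 70 mm in x, centred at x = -61 mm; the long pocket, 118 mm in x, centred at x = +37 mm.
- divider: loose grey plastic plate 124 (own x) x 104 (own y) x 6 mm with an upright black grip ridge across its middle: 10 mm thick (x), 70 long (y), top 32 mm above the underside. Origin: centre of underside, z up. Seated, its x lies along the case's x (either way round), 8 mm play all round, underside 31 mm above the case's. Beside the ridge are two upper bays, 57 mm wide, centred at x = +/-33.5 mm; either will do. 0.12 kg.
- die: loose dark steel pellet die: a flat round disc 50 mm across and 18 mm high with a brighter boss on top, 24 mm across and 4 mm high. Origin: centre of its underside, z up along its axis. About 0.3 kg.
- crystal: loose crystal plate: a flat aluminium block 76 (own x) x 36 (own y) x 18 mm high with a greenish crystal strip let into the top. Origin: centre of its underside, z up. 0.13 kg.
- bottle: the tall amber glass bottle with a cap: straight round body 38 mm across for the first 52 mm of height, then a shoulder and a narrower cap 26 mm across; 84 mm high in all. Origin: centre of its underside, z up. 0.11 kg.
- jar: the squat amber glass jar with a wide cap: straight round body 40 mm across for the first 32 mm, cap 39 mm across, 48 mm high in all. Origin: centre of its underside, z up. 0.09 kg.
- beaker: bystander, not to be moved: open clear glass beaker about 64 mm across and 75 mm high, loose. Origin: centre of its underside.
- mortar: bystander, not to be moved: low white ceramic mortar bowl about 68 mm across and 38 mm high, loose. Origin: centre of its underside.
Mind the look-alikes: they are no part of the job. What is shaped like the crystal but red is not meant. What is shaped like the case but purple is not meant.

How it is judged:
By the outcome, as a careful person would: the job done as asked, in the order asked, and still so for the second after the job is handed in, with the robot touching nothing.
It also fails if it takes over 120 s, if anything falls off the work surface, if the arm or the gripper's body presses on something with over 40 N, if the wrist force passes 120 N, or if a joint passes its speed limit or range.

## Robot

A 6-joint arm with a two-finger parallel gripper is mounted at the origin on the work surface. World frame = base frame: x ahead of the robot, y to its left, z up, the work surface at z = 0. Lengths are in mm, angles in rad, forces in N, time in s.
With the tool pointing down it reaches from about 300 to 775 mm from the base axis. Payload 14.6 kg.
Tool frame: the origin (TCP) lies midway between the tips of the shut fingers; the grasp point (between the pads) lies 19 mm behind it (manip.hold_point_z is the distance from the TCP to the grasp point, in mm); z points along the fingers, y is the direction in which the jaws open and shut (so a half turn about z gives the same grasp; the last joint's range is limited). The gripper opens to 94 mm and grips with 3 to 60 N. Pads are 16 mm wide; open, the fingers measure 119 mm over their backs; the gripper's body (75 mm by 177 mm) begins 78 mm behind the grasp point.
Start: joints at [-1.379, 0.3, 1.521, -0, 1.321, -0.067], TCP at [140.75, -531.675, 205.446] pointing down, gripper open.
Joint ranges: [-3.03, 3.03], [-0.79, 2.21], [0.23, 2.52], [-1.04, 4.18], [0, 3.07], [-2.55, 2.55]. Speed limits (rad/s): [2.22, 2.22, 2.57, 3.14, 3.14, 3.14].

## Interface

Orientations are given as [roll, pitch, yaw] about the fixed x, y, z axes, in that order (R = Rz(yaw) Ry(pitch) Rx(roll)).
In Python, from cell import manip gives the robot as it stands.
- The arm moves only by the shell command python3 -m crank 'ROWS' [OPENING] [FORCE]. ROWS is JSON, a list of rows, each an object with "offset": the shift along the world's x, y, z in m, a list of three; "spin": the turn about the world's z in degrees. In form: [{"offset": [dx, dy, dz], "spin": spin}, ...]. A call has exactly 8 rows; each row is the pose to reach, as a shift and turn from the pose measured when the call began; what a row does not reach only later rows make up. A row lasts 1/12 s, in which the tool goes at most 41.7 mm and 7.16 degrees, less where a joint would pass 70% of its speed; a pose out of reach is approached as far as the arm can. A call with a gripper value outside its range is refused whole. OPENING is the opening, from 0 (shut) to 1 (fully open), set as the call begins (- or left out, the last holds). The fingers move at their own pace and stop on an object; FORCE is the grip in N (left out, the last holds). Time passes only in rows, so rows that repeat a pose let the fingers close, or fill a call up. It gives the time, the measured TCP pose, the force and the opening at its end, in the units of the state.
- manip.read_state(): the state, without advancing time (a new reading comes with each control period).
- manip.camera(name): name is "side" or "top"; returns a dict with "pixels" (400x640x3 uint8, red, green, blue), "fx", "fy", "cx", "cy" (pixels), "extrinsics" (4x4, takes a point from world to camera coordinates). Camera axes: x right, y down, z forward; pixel columns grow to the right and rows downward; lengths in mm; the calibration is good to about 2 mm. A picture is of the moment at which its call begins. There is no depth.
- manip.sign_off(): hands the job in, once; it reports no verdict.
Trained networks look in a picture, given as the dict that the camera call returned (one of the last four; its "shot" number tells which), for a name from the list of things; names that differ only in an ending like _2 or _b are one class to them, and where a whole thing is asked for, a point or a joint stands for the part that bears it (a point fixed in the world has none). Each returns a list of dicts, best first, with "conf" (0 to 1); they miss things now and then, are a little off and sometimes report something else, mostly with a low value. They report only what shows in the picture. A call takes as long as a camera call. They do not tell look-alikes from the thing itself.
- manip.search_frame(picture, name): "location" ([x, y, z] in mm, in world coordinates, good to about 4 mm: the middle of the surface that is visible of it).
- manip.masks_of(picture, name): "mask" (400x640 bool, what is visible of it).
The state is a dict: "clock": time; "joints": joint angles; "qd": joint speeds; "effort": joint torques, N m; "eef_pos": TCP position; "eef_rot": TCP orientation; "wrist_force": force on the tool from outside, world axes, zero at the start; "moment": the same for the moment, N m; "finger_gap": finger opening in mm.
Only numpy, scipy, OpenCV 4.12 (cv2) and the standard library are available. Lean on these libraries where they do the work, as an engineer would, in place of code of your own. Each camera call takes 0.05 s, during which the arm holds its last target. There are 200 camera calls.

## Working session

There is one attempt and no reset: what is moved stays moved. The work goes in short steps, Python scripts to look and compute and a shell command to move; the robot and the scene stay as the last step left them, time stands still between calls to the robot, and variables do not carry over. Pictures are saved under pics/ and viewed, about 12 in all and at most 16, crops included, and the job is handed in when it is done.

```bash
ls; mkdir -p pics; cat > h.py <<'E'
import numpy as np, cv2
from cell import manip
def save(p,name,box=None,scale=1):
    im=p["pixels"][:,:,::-1]
    if box: im=im[box[1]:box[3],box[0]:box[2]]
    cv2.imwrite("pics/"+name,cv2.resize(np.ascontiguousarray(im),None,fx=scale,fy=scale,interpolation=cv2.INTER_CUBIC))
def proj(p,X):
    E=np.array(p["extrinsics"]);c=E[:3,:3]@np.array(X,float)+E[:3,3]
    return np.array([p["fx"]*c[0]/c[2]+p["cx"],p["fy"]*c[1]/c[2]+p["cy"]])
def back(p,u,v,z):
    E=np.array(p["extrinsics"]);R=E[:3,:3];o=-R.T@E[:3,3]
    d=R.T@np.array([(u-p["cx"])/p["fx"],(v-p["cy"])/p["fy"],1.])
    return o+d*(z-o[2])/d[2]
E
python3 - <<'E'
from h import *
for c in("top","side"):
    p=manip.camera(c); save(p,c+"0.png")
    E=np.array(p["extrinsics"]);print(c,-E[:3,:3].T@E[:3,3],E[2,:3],p["fx"])
    for n in "case tray divider die crystal bottle jar beaker mortar".split():
        for d in manip.search_frame(p,n):
            if d["conf"]>.2: print(n,round(d["conf"],2),np.round(d["location"]),proj(p,d["location"]).round())
E
```

```text
pics
top [ 451.27136053 -118.90142934 1004.32056339] [ 0.09608003  0.004392   -0.99536392] 401.9578222178346
case 0.79 [ 539. -550.   26.] [497. 201.]
case 0.61 [ 528. -343.   15.] [411. 205.]
tray 0.75 [490. 320.   9.] [143. 221.]
divider 0.88 [635.  -7.   8.] [276. 163.]
die 0.73 [ 522. -156.   16.] [336. 208.]
crystal 0.86 [375. 155.  22.] [207. 268.]
crystal 0.64 [ 521. -157.   22.] [336. 208.]
crystal 0.57 [510. 152.  16.] [211. 212.]
bottle 0.64 [436.  56.  56.] [246. 243.]
jar 0.61 [447. -64.  50.] [297. 238.]
beaker 0.56 [711. 197.  36.] [192. 130.]
mortar 0.64 [ 710. -178.   24.] [344. 132.]
side [383.18603952 820.64518505 864.70607266] [ 0.11671215 -0.75072466 -0.65022362] 478.0475569943177
case 0.92 [ 528. -347.   30.] [338. 157.]
case 0.72 [ 538. -556.   34.] [344. 120.]
tray 0.74 [498. 317.   4.] [305. 360.]
divider 0.76 [635.   0.   8.] [276. 239.]
divider 0.64 [509. 161.  17.] [314. 294.]
die 0.55 [ 520. -148.   17.] [331. 204.]
crystal 0.91 [377. 159.  18.] [373. 301.]
crystal 0.75 [632.   2.   8.] [277. 240.]
crystal 0.74 [511. 161.  20.] [313. 293.]
bottle 0.92 [432.  71.  58.] [354. 257.]
jar 0.78 [444. -53.  43.] [355. 224.]
beaker 0.59 [705. 190.  50.] [223. 282.]
mortar 0.93 [ 704. -186.   29.] [268. 184.]
```

View pics/top0.png

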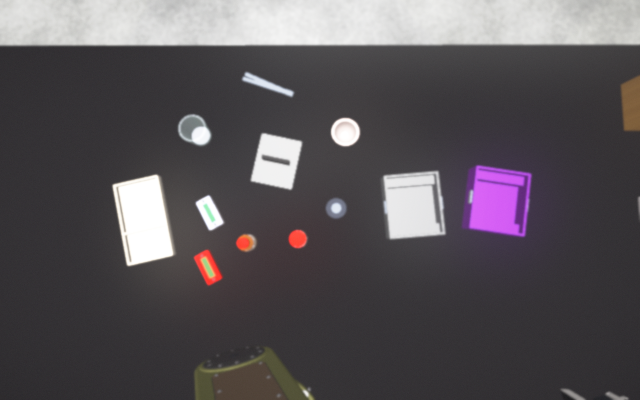

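View pics/side0.png

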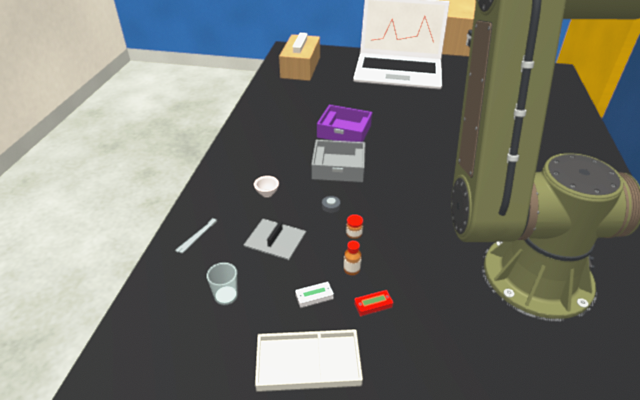

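Candidates (top view): the crystal could be the white/green one (210,212) or the red one (207,268); I choose white/green. The case could be grey (413,205) or purple (499,201); I choose grey. The bottle at (246,243) is the tall one and the jar at (298,239) the squat one, as the side view shows. Next I check these in a crop and measure.

```bash
cat > m.py <<'E'
from h import *
H=dict(case=52,tray=22,divider=6,die=18,crystal=18,bottle=84,jar=48,beaker=75,mortar=38)
def near(p,n,xy,r=60):
    out=[]
    for d in manip.masks_of(p,n):
        m=d["mask"].astype(np.uint8)
        if m.sum()<20: continue
        v,u=np.nonzero(m); b=back(p,u.mean(),v.mean(),H[n]/2)
        if np.hypot(*(b[:2]-xy))<r: out.append((d["conf"],m))
    return max(out,key=lambda t:t[0])[1] if out else None
E
python3 - <<'E'
from m import *
G=dict(case=(528,-345),tray=(494,318),divider=(635,-4),die=(521,-152),crystal=(510,156),bottle=(434,63),jar=(445,-58),beaker=(708,194),mortar=(707,-182))
P={c:manip.camera(c) for c in("top","side")}
for c,p in P.items():
  for n,xy in G.items():
    m=near(p,n,xy)
    if m is None: print(c,n,"none");continue
    cs=max(cv2.findContours(m,0,1)[0],key=cv2.contourArea)[:,0,:]
    q=np.array([back(p,u,v,H[n])[:2] for u,v in cs]).astype(np.float32)
    r=cv2.minAreaRect(q); print(c,n,m.sum(),"rect@top",np.round(r[0],1),np.round(r[1],1),round(r[2],1))
a=P["side"]["pixels"]
s=cv2.resize(a[325:395,245:375],None,fx=5,fy=4,interpolation=2)
t=cv2.resize(a[130:220,300:380],None,fx=4,fy=4,interpolation=2)
u=cv2.resize(P["top"]["pixels"][165:275,105:260],None,fx=3,fy=3,interpolation=2)
k=cv2.resize(P["top"]["pixels"][160:250,320:460],None,fx=3,fy=3,interpolation=2)
W=np.zeros((600,1000,3),np.uint8)
def put(i,y,x): 
  i=i[:600-y,:1000-x];W[y:y+i.shape[0],x:x+i.shape[1]]=i
put(s,0,0);put(t,0,655);put(u,285,0);put(k,365,480)
cv2.imwrite("pics/mont.png",cv2.resize(W[:,:,::-1],(800,480)))
E
```

```text
top case 3631 rect@top [ 526.9 -335.7] [150.  142.1] 4.8
top tray 4045 rect@top [492.7 313. ] [202.4 122. ] 12.4
top divider 1929 rect@top [641.   -7.7] [102.8 123.6] 78.0
top die 314 rect@top [ 520.9 -155.9] [46.9 47.1] 44.9
top crystal 448 rect@top [511.9 154.4] [76.7 37.1] 27.9
top bottle 250 rect@top [437.4  50.6] [34.  41.2] 0.1
top jar 190 rect@top [447.5 -64.6] [33.  35.6] 0.0
top beaker none
top mortar 527 rect@top [ 706.3 -179.1] [63.8 60.1] 90.0
side case 2008 rect@top [ 523.2 -306.9] [150.1 197.8] 5.3
side tray 5895 rect@top [491.5 321.8] [203.2 126. ] 13.2
side divider 1527 rect@top [639.3  -6.9] [114.  127.3] 77.6
side die 227 rect@top [ 519.4 -143.8] [46.1 61.7] 10.1
side crystal 612 rect@top [508.8 162.8] [78.1 50.1] 27.7
side bottle 481 rect@top [435.7  98. ] [37.5 99.3] 6.3
side jar 297 rect@top [444.8 -38.6] [77.8 35.9] 89.7
side beaker 1024 rect@top [698.2 210.5] [ 61.7 114.1] 17.5
side mortar 388 rect@top [ 702.9 -167. ] [64.6 87.8] 10.2
```

View pics/mont.png

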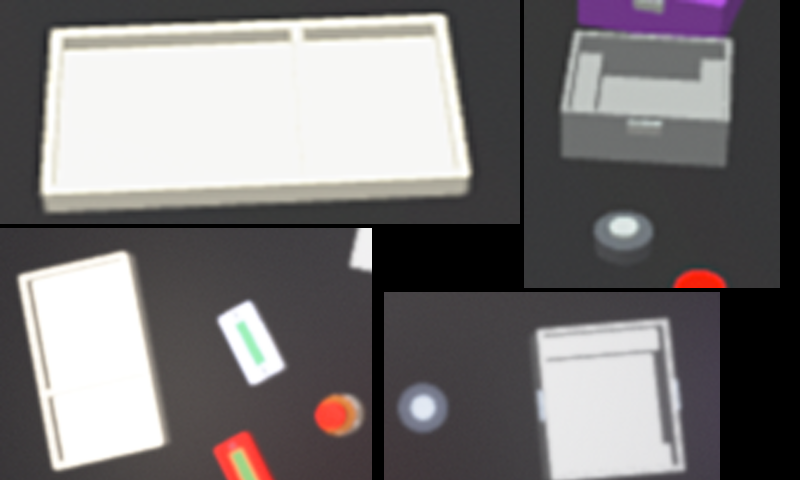

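The montage confirms it. The white/green crystal sits strip up, and the grey case's ledges lie at its ±world-x ends. The tray's cross wall is nearer low world x, so the short pocket is on the robot's side. Now a silhouette fit for exact poses.

```bash
cat > fit.py <<'E'
from m import *
from scipy.optimize import minimize
S=dict(case=[(150,130,0,52)],tray=[(200,110,0,22)],divider=[(124,104,0,6),(10,70,6,32)],crystal=[(76,36,0,18)],
 die=[(50,0,18),(24,18,22)],bottle=[(38,0,52),(26,70,84)],jar=[(40,0,32),(39,34,48)])
def parts(n):
    out=[]
    for s in S[n]:
        if len(s)==4: out.append(np.array([(a*s[0]/2,b*s[1]/2,z) for a in(-1,1) for b in(-1,1) for z in s[2:]]))
        else:
            t=np.linspace(0,6.28,25); out.append(np.array([(s[0]/2*np.cos(k),s[0]/2*np.sin(k),z) for k in t for z in s[1:]]))
    return out
def fit(p,n,x0,z=0,K=4,m=None):
    if m is None: m=near(p,n,x0[:2])
    if m is None: return None
    v,u=np.nonzero(m);b=(max(u.min()-12,0),max(v.min()-12,0),u.max()+12,v.max()+12)
    M=cv2.resize(m[b[1]:b[3],b[0]:b[2]]*255,None,fx=K,fy=K,interpolation=1)>127
    ps=parts(n); rnd=len(S[n][0])==3
    if rnd: ps=[np.vstack(ps)] if n in("bottle","jar") else ps
    def cost(x):
        c,s=(1,0) if rnd else (np.cos(x[2]/20),np.sin(x[2]/20)); im=np.zeros(M.shape,np.uint8)
        for q in ps:
            w=np.c_[c*q[:,0]-s*q[:,1]+x[0],s*q[:,0]+c*q[:,1]+x[1],q[:,2]+z]
            px=np.array([proj(p,i) for i in w]); px=((px-b[:2]+.5)*K-.5)
            cv2.fillConvexPoly(im,cv2.convexHull(np.round(px*16).astype(np.int32)),1,shift=4)
        im=im>0; return 1-(im&M).sum()/(im|M).sum()
    y0=[x0[0],x0[1]]+([] if rnd else [np.radians(x0[2])*20])
    sim=np.vstack([y0]+[np.array(y0)+6*np.eye(len(y0))[i] for i in range(len(y0))])
    r=minimize(cost,y0,method="Nelder-Mead",options=dict(initial_simplex=sim,xatol=.1,fatol=1e-4))
    o=list(r.x[:2])+([] if rnd else [np.degrees(r.x[2]/20)])
    return np.round(o,1),round(1-r.fun,3)
E
python3 - <<'E'
from fit import *
G=dict(case=(525,-338,5),tray=(493,314,12.5),divider=(638,-7,-12),die=(521,-154),crystal=(511,155,28),bottle=(436,60),jar=(446,-62))
for c in("top","side"):
    p=manip.camera(c)
    for n,x in G.items(): print(c,n,fit(p,n,x))
s=manip.read_state();print({k:np.round(s[k],3) for k in("clock","joints","eef_pos","eef_rot","wrist_force","finger_gap")})
E
```

```text
top case (array([ 527.3, -340.2,    4.8]), np.float64(0.978))
top tray (array([492.8, 317.8,  13. ]), np.float64(0.979))
top divider (array([641.7,  -6.6, -12.7]), np.float64(0.97))
top die (array([ 521.5, -156.8]), np.float64(0.96))
top crystal (array([509.6, 155.7,  29.3]), np.float64(0.907))
top bottle (array([439.1,  57.3]), np.float64(0.74))
top jar None
side case (array([ 527.3, -340. ,    4.8]), np.float64(0.973))
side tray (array([492.6, 316.4,  13. ]), np.float64(0.983))
side divider (array([639.5,  -8.8, -13.8]), np.float64(0.918))
side die (array([ 521.7, -156.1]), np.float64(0.886))
side crystal (array([510., 155.,  27.]), np.float64(0.902))
side bottle (array([437. ,  61.1]), np.float64(0.886))
side jar (array([447.1, -64. ]), np.float64(0.948))
{'clock': np.float64(2.8), 'joints': array([-1.379,  0.3  ,  1.521, -0.   ,  1.321, -0.067]), 'eef_pos': array([ 140.739, -531.668,  205.448]), 'eef_rot': array([-3.142,  0.   ,  0.259]), 'wrist_force': array([ 0.411,  0.694, -0.526]), 'finger_gap': np.float64(93.885)}
```

```bash
python3 -m crank '[{"offset":[0.02,0.02,0],"spin":-2},{"offset":[0.05,0.05,0],"spin":-5},{"offset":[0.08,0.08,0],"spin":-8},{"offset":[0.11,0.11,0],"spin":-10},{"offset":[0.14,0.14,0],"spin":-10},{"offset":[0.17,0.167,0],"spin":-10},{"offset":[0.19,0.187,0],"spin":-10},{"offset":[0.19,0.187,0],"spin":-10}]' 1 20
python3 -m crank '[{"offset":[0.02,0.02,0],"spin":0},{"offset":[0.05,0.05,0],"spin":0},{"offset":[0.08,0.08,0],"spin":0},{"offset":[0.11,0.11,-0.02],"spin":0},{"offset":[0.14,0.14,-0.05],"spin":0},{"offset":[0.17,0.167,-0.08],"spin":0},{"offset":[0.191,0.188,-0.11],"spin":0},{"offset":[0.191,0.188,-0.13],"spin":0}]'
```

```text
clock: 3.47
eef_pos: [333.6, -341.6, 205.7]
eef_rot: [-3.142, -0.001, 0.088]
wrist_force: [-1.1, 0.0, -0.1]
finger_gap: 94.0
clock: 4.13
eef_pos: [527.0, -152.1, 76.1]
eef_rot: [3.14, -0.004, 0.09]
wrist_force: [1.9, -0.6, 0.3]
finger_gap: 94.2
```

```bash
python3 -m crank '[{"offset":[-0.005,-0.004,0],"spin":0},{"offset":[-0.005,-0.004,-0.02],"spin":0},{"offset":[-0.005,-0.004,-0.04],"spin":0},{"offset":[-0.005,-0.004,-0.055],"spin":0},{"offset":[-0.005,-0.004,-0.065],"spin":0},{"offset":[-0.005,-0.004,-0.072],"spin":0},{"offset":[-0.005,-0.004,-0.072],"spin":0},{"offset":[-0.005,-0.004,-0.072],"spin":0}]'
python3 -m crank '[{"offset":[0,0,0],"spin":0},{"offset":[0,0,0],"spin":0},{"offset":[0,0,0],"spin":0},{"offset":[0,0,0],"spin":0},{"offset":[0,0,0],"spin":0},{"offset":[0,0,0],"spin":0},{"offset":[0,0,0],"spin":0},{"offset":[0,0,0],"spin":0}]' 0.3 30
```

```text
clock: 4.8
eef_pos: [522.2, -156.6, 4.8]
eef_rot: [3.14, -0.005, 0.089]
wrist_force: [-0.0, 0.2, 0.9]
finger_gap: 94.0
clock: 5.47
eef_pos: [522.2, -156.5, 4.8]
eef_rot: [3.14, -0.005, 0.089]
wrist_force: [0.0, -0.2, 1.2]
finger_gap: 48.2
```

```bash
python3 -m crank '[{"offset":[0,0,0],"spin":0},{"offset":[0,0,0],"spin":0},{"offset":[0,0,0],"spin":0},{"offset":[0,0,0.005],"spin":0},{"offset":[0,0,0.02],"spin":0},{"offset":[0,0,0.05],"spin":0},{"offset":[0,0,0.08],"spin":0},{"offset":[0,0,0.085],"spin":0}]' 0 30
python3 -m crank '[{"offset":[0.0007,-0.02,0],"spin":0},{"offset":[0.002,-0.05,0],"spin":0},{"offset":[0.003,-0.08,0],"spin":0},{"offset":[0.004,-0.11,0],"spin":0},{"offset":[0.005,-0.14,0],"spin":0},{"offset":[0.005,-0.167,0],"spin":0},{"offset":[0.005,-0.183,0],"spin":0},{"offset":[0.005,-0.183,0],"spin":0}]'
python3 - <<'E'
from fit import *
p=manip.camera("side");save(p,"die1.png",(260,60,420,220),3);s=manip.read_state();print(s["eef_pos"],s["finger_gap"])
E
```

```text
clock: 6.13
eef_pos: [523.9, -157.2, 94.5]
eef_rot: [3.137, -0.01, 0.089]
wrist_force: [0.2, -1.4, -1.7]
finger_gap: 48.1
clock: 6.8
eef_pos: [528.0, -342.8, 93.2]
eef_rot: [3.138, -0.009, 0.087]
wrist_force: [-0.7, 0.5, -2.9]
finger_gap: 48.4
[ 528.16275096 -341.0909903    93.17773219] 48.477156743049264
```

View pics/die1.png

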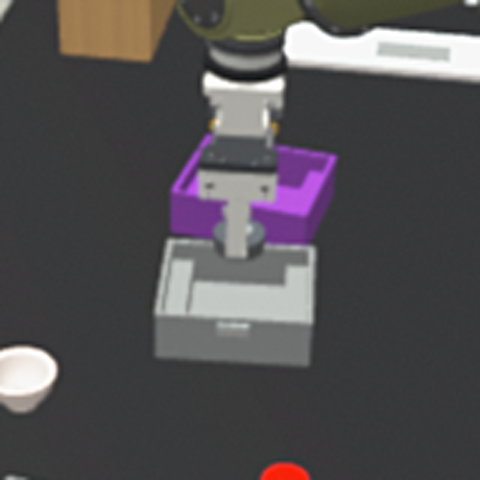

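The die is held level over the grey case. Lowering it now.

```bash
python3 -m crank '[{"offset":[-0.001,0.001,-0.01],"spin":0},{"offset":[-0.001,0.001,-0.03],"spin":0},{"offset":[-0.001,0.001,-0.05],"spin":0},{"offset":[-0.001,0.001,-0.065],"spin":0},{"offset":[-0.001,0.001,-0.075],"spin":0},{"offset":[-0.001,0.001,-0.08],"spin":0},{"offset":[-0.001,0.001,-0.082],"spin":0},{"offset":[-0.001,0.001,-0.082],"spin":0}]'
python3 -m crank '[{"offset":[0,0,-0.001],"spin":0},{"offset":[0,0,-0.001],"spin":0},{"offset":[0,0,-0.001],"spin":0},{"offset":[0,0,-0.001],"spin":0},{"offset":[0,0,-0.001],"spin":0},{"offset":[0,0,-0.001],"spin":0},{"offset":[0,0,-0.001],"spin":0},{"offset":[0,0,-0.001],"spin":0}]'
```

```text
clock: 7.52
eef_pos: [527.3, -339.8, 11.2]
eef_rot: [3.138, -0.009, 0.088]
wrist_force: [0.2, -0.4, -2.7]
finger_gap: 48.3
clock: 8.18
eef_pos: [527.3, -339.8, 10.2]
eef_rot: [3.138, -0.009, 0.088]
wrist_force: [0.2, -0.4, -2.7]
finger_gap: 48.2
```

```bash
python3 -m crank '[{"offset":[0,0,-0.001],"spin":0},{"offset":[0,0,-0.001],"spin":0},{"offset":[0,0,-0.001],"spin":0},{"offset":[0,0,-0.0015],"spin":0},{"offset":[0,0,-0.0015],"spin":0},{"offset":[0,0,-0.0015],"spin":0},{"offset":[0,0,-0.0015],"spin":0},{"offset":[0,0,-0.0015],"spin":0}]'
python3 -m crank '[{"offset":[0,0,0],"spin":0},{"offset":[0,0,0],"spin":0},{"offset":[0,0,0],"spin":0},{"offset":[0,0,0],"spin":0},{"offset":[0,0,0],"spin":0},{"offset":[0,0,0],"spin":0},{"offset":[0,0,0],"spin":0},{"offset":[0,0,0],"spin":0}]' 0.65
python3 -m crank '[{"offset":[0,0,0.01],"spin":0},{"offset":[0,0,0.04],"spin":0},{"offset":[0,0,0.07],"spin":0},{"offset":[0,0,0.09],"spin":0},{"offset":[0,0.02,0.10],"spin":0},{"offset":[0,0.06,0.10],"spin":0},{"offset":[0,0.09,0.10],"spin":0},{"offset":[0,0.1,0.10],"spin":0}]'
python3 - <<'E'
from fit import *
p=manip.camera("top")
print(back(p,0,0,0)[2]); 
for n in("die","case"):
  for d in manip.search_frame(p,n)[:2]: print(n,d["conf"],np.round(d["location"],1))
print(proj(p,[527,-340,27]));save(p,"die2.png",(360,150,470,260),3)
print(manip.read_state()["eef_pos"])
E
```

```text
clock: 8.85
eef_pos: [527.5, -339.9, 9.8]
eef_rot: [3.138, -0.01, 0.088]
wrist_force: [-4.7, 3.7, 9.7]
finger_gap: 48.3
clock: 9.52
eef_pos: [527.5, -339.9, 9.7]
eef_rot: [3.138, -0.01, 0.088]
wrist_force: [-0.9, -0.2, 0.4]
finger_gap: 60.8
clock: 10.18
eef_pos: [527.5, -236.7, 110.8]
eef_rot: [3.138, -0.01, 0.09]
wrist_force: [-0.3, -0.7, 0.5]
finger_gap: 61.0
0.0
die 0.74 [436.   55.2  61.4]
die 0.71 [ 713.4 -177.5   26.1]
case 0.96 [ 490.5 -394.4   30.3]
case 0.88 [ 537.3 -548.4   25.9]
[411.20413026 205.23510789]
[ 527.79103311 -240.05494563  110.46938757]
```

View pics/die2.png

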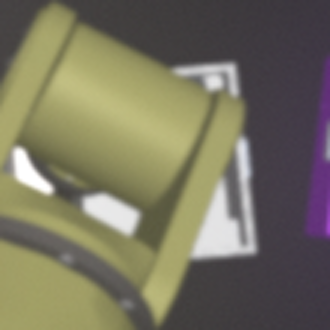

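```bash
python3 -m crank '[{"offset":[0.01,0.02,0],"spin":5},{"offset":[0.03,0.06,0],"spin":11},{"offset":[0.05,0.1,0],"spin":17},{"offset":[0.07,0.14,0],"spin":23},{"offset":[0.09,0.18,0],"spin":29},{"offset":[0.105,0.21,0],"spin":35},{"offset":[0.113,0.232,0],"spin":41},{"offset":[0.113,0.232,0],"spin":46}]' 0.5
python3 -m crank '[{"offset":[0,0,0],"spin":6},{"offset":[0,0,0],"spin":12},{"offset":[0,0,-0.01],"spin":18},{"offset":[0,0,-0.02],"spin":24},{"offset":[0,0,-0.03],"spin":26},{"offset":[0,0,-0.04],"spin":26},{"offset":[0,0,-0.05],"spin":26},{"offset":[0,0,-0.05],"spin":26}]'
python3 - <<'E'
from fit import *
p=manip.camera("top")
for d in manip.search_frame(p,"die")[:3]: print(d["conf"],np.round(d["location"],1))
a=p["pixels"][165:245,375:450][:,:,::-1];b=p["pixels"][110:210,230:330][:,:,::-1]
q=manip.camera("side");c=q["pixels"][190:280,230:320][:,:,::-1]
f=lambda i:cv2.resize(i,(266,266),interpolation=2)
cv2.imwrite("pics/div1.png",np.hstack([f(a),f(b),f(c)]))
print(fit(q,"case",(527,-340,5)))
E
```

```text
clock: 11.0
eef_pos: [642.6, -4.8, 110.2]
eef_rot: [3.137, -0.011, 0.9]
wrist_force: [0.3, -0.9, 0.2]
finger_gap: 47.3
clock: 11.67
eef_pos: [641.8, -5.6, 57.8]
eef_rot: [3.14, -0.01, 1.352]
wrist_force: [-0.1, 0.6, -0.6]
finger_gap: 47.2
0.76 [ 526.1 -339.3   22.8]
(array([ 527.2, -340.1,    4. ]), np.float64(0.878))
```

View pics/div1.png

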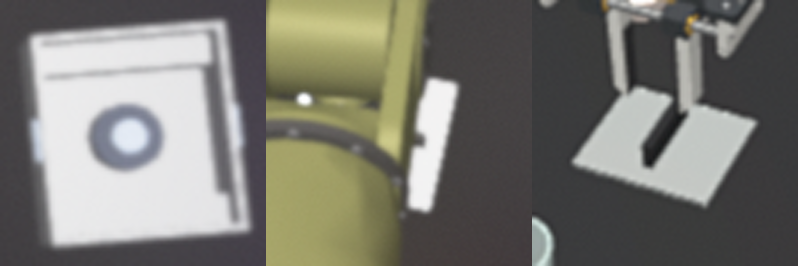

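The die lies flat in the middle of the case, and the fingers straddle the divider's ridge.

```bash
python3 -m crank '[{"offset":[-0.001,-0.002,-0.01],"spin":0},{"offset":[-0.001,-0.002,-0.025],"spin":0},{"offset":[-0.001,-0.002,-0.035],"spin":0},{"offset":[-0.001,-0.002,-0.042],"spin":0},{"offset":[-0.001,-0.002,-0.046],"spin":0},{"offset":[-0.001,-0.002,-0.047],"spin":0},{"offset":[-0.001,-0.002,-0.047],"spin":0},{"offset":[-0.001,-0.002,-0.047],"spin":0}]'
python3 -m crank '[{"offset":[0,0,0],"spin":0},{"offset":[0,0,0],"spin":0},{"offset":[0,0,0],"spin":0},{"offset":[0,0,0],"spin":0},{"offset":[0,0,0],"spin":0},{"offset":[0,0,0],"spin":0},{"offset":[0,0,0],"spin":0},{"offset":[0,0,0],"spin":0}]' 0 30
python3 -m crank '[{"offset":[0,0,0],"spin":0},{"offset":[0,0,0.005],"spin":0},{"offset":[0,0,0.02],"spin":0},{"offset":[0,0,0.04],"spin":0},{"offset":[0,0,0.06],"spin":0},{"offset":[0,0,0.08],"spin":0},{"offset":[0,0,0.1],"spin":0},{"offset":[0,0,0.1],"spin":0}]'
```

```text
clock: 12.53
eef_pos: [642.3, -7.0, 14.3]
eef_rot: [3.136, -0.011, 1.353]
wrist_force: [-0.1, -0.1, 0.2]
finger_gap: 47.0
clock: 13.2
eef_pos: [642.3, -7.0, 14.4]
eef_rot: [3.136, -0.011, 1.353]
wrist_force: [0.2, 0.3, 1.3]
finger_gap: 9.8
clock: 13.87
eef_pos: [643.9, -7.1, 118.9]
eef_rot: [3.13, -0.012, 1.353]
wrist_force: [1.1, 0.4, 0.4]
finger_gap: 10.0
```

```bash
python3 -m crank '[{"offset":[-0.005,-0.015,0],"spin":1},{"offset":[-0.013,-0.04,0],"spin":3},{"offset":[-0.023,-0.07,0],"spin":5},{"offset":[-0.033,-0.1,0],"spin":7},{"offset":[-0.043,-0.13,0],"spin":9},{"offset":[-0.053,-0.16,0],"spin":11},{"offset":[-0.062,-0.185,0],"spin":13},{"offset":[-0.066,-0.2,0],"spin":15}]'
python3 -m crank '[{"offset":[-0.005,-0.015,0],"spin":1},{"offset":[-0.013,-0.04,0],"spin":2.3},{"offset":[-0.023,-0.07,0],"spin":2.3},{"offset":[-0.033,-0.095,0],"spin":2.3},{"offset":[-0.042,-0.115,0],"spin":2.3},{"offset":[-0.048,-0.129,0],"spin":2.3},{"offset":[-0.0505,-0.133,0],"spin":2.3},{"offset":[-0.0505,-0.133,0],"spin":2.3}]'
python3 - <<'E'
from fit import *
s=manip.read_state();print(s["eef_pos"],s["eef_rot"],s["wrist_force"])
p=manip.camera("side");z=s["eef_pos"][2]-14.4
for n in("divider",): print(fit(p,n,(527,-340,5),z))
a=p["pixels"][60:200,270:410][:,:,::-1];q=manip.camera("top");b=q["pixels"][140:280,340:480][:,:,::-1]
print(fit(q,"divider",(527,-340,5),z))
f=lambda i:cv2.resize(i,(400,400),interpolation=2)
cv2.imwrite("pics/div2.png",np.hstack([f(a),f(b)]))
E
```

```text
clock: 14.53
eef_pos: [576.4, -209.5, 117.9]
eef_rot: [3.131, -0.012, 1.615]
wrist_force: [-0.1, 0.6, -0.1]
finger_gap: 9.7
clock: 15.2
eef_pos: [525.4, -342.9, 117.3]
eef_rot: [3.131, -0.013, 1.654]
wrist_force: [0.4, 0.2, -1.5]
finger_gap: 9.7
[ 525.43276541 -342.90448856  117.26326198] [ 3.13126815 -0.01284359  1.65417482] [ 0.37313223  0.16048602 -1.53474775]
None
(array([ 528.1, -341.9,    6.6]), np.float64(0.381))
```

View pics/div2.png

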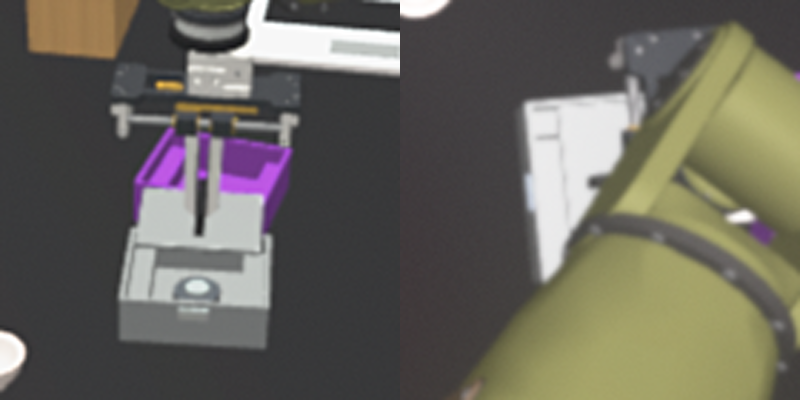

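The divider is held level above the case. I'll move to just above the rim and measure its corners.

```bash
python3 -m crank '[{"offset":[0.002,0.003,0],"spin":0},{"offset":[0.002,0.003,-0.01],"spin":0},{"offset":[0.002,0.003,-0.02],"spin":0},{"offset":[0.002,0.003,-0.03],"spin":0},{"offset":[0.002,0.003,-0.037],"spin":0},{"offset":[0.002,0.003,-0.041],"spin":0},{"offset":[0.002,0.003,-0.042],"spin":0},{"offset":[0.002,0.003,-0.042],"spin":0}]'
python3 - <<'E'
from fit import *
s=manip.read_state();print(s["eef_pos"],s["eef_rot"])
p=manip.camera("side");z=s["eef_pos"][2]-14.4
for d in manip.masks_of(p,"divider")[:3]:
    v,u=np.nonzero(d["mask"]);print(d["conf"],d["mask"].sum(),u.mean(),v.mean())
im=cv2.resize(p["pixels"][100:190,290:390],None,fx=6,fy=6,interpolation=2)[:,:,::-1].copy()
def draw(w,col):
    px=np.array([(proj(p,i)-[290,100]+.5)*6 for i in w]);cv2.polylines(im,[np.round(px).astype(int)],True,col,1)
def rect(x,y,yaw,a,b,z):
    c,s_=np.cos(np.radians(yaw)),np.sin(np.radians(yaw));return [(x+c*i-s_*j,y+s_*i+c*j,z) for i,j in((a,b),(-a,b),(-a,-b),(a,-b))]
e=s["eef_pos"]; draw(rect(e[0],e[1],np.degrees(s["eef_rot"][2])-90,62,52,z),(0,0,255));draw(rect(527.3,-340,4.8,75,65,52),(0,255,0))
cv2.imwrite("pics/div3.png",im)
E
```

```text
clock: 16.07
eef_pos: [528.4, -338.4, 75.5]
eef_rot: [3.131, -0.013, 1.657]
wrist_force: [-0.0, -0.2, -0.8]
finger_gap: 9.9
[ 528.41356244 -338.39658867   75.46270629] [ 3.13104691 -0.01281735  1.65658168]
0.58 897 338.13489409141584 150.2329988851728
```

View pics/div3.png

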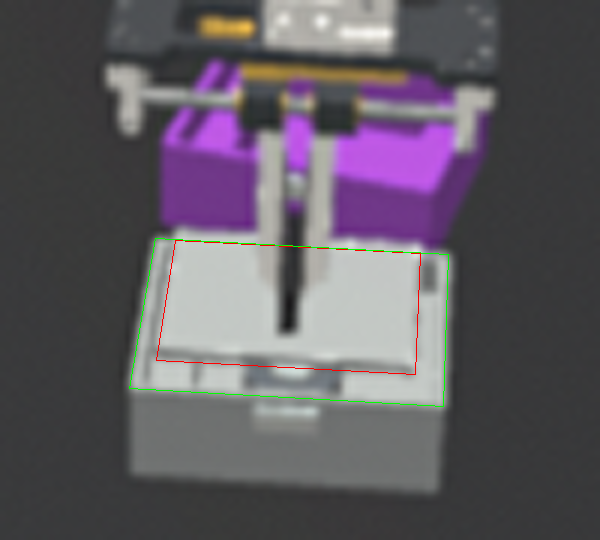

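The overlay agrees within about 2 mm, against 8 mm of play. Seating the divider.

```bash
python3 -m crank '[{"offset":[-0.001,-0.001,-0.003],"spin":0},{"offset":[-0.001,-0.001,-0.008],"spin":0},{"offset":[-0.001,-0.001,-0.013],"spin":0},{"offset":[-0.001,-0.001,-0.018],"spin":0},{"offset":[-0.001,-0.001,-0.023],"spin":0},{"offset":[-0.001,-0.001,-0.027],"spin":0},{"offset":[-0.001,-0.001,-0.029],"spin":0},{"offset":[-0.001,-0.001,-0.029],"spin":0}]'
python3 -m crank '[{"offset":[0,0,0],"spin":0},{"offset":[0,0,-0.0005],"spin":0},{"offset":[0,0,-0.0005],"spin":0},{"offset":[0,0,-0.001],"spin":0},{"offset":[0,0,-0.001],"spin":0},{"offset":[0,0,-0.001],"spin":0},{"offset":[0,0,-0.001],"spin":0},{"offset":[0,0,-0.001],"spin":0}]'
```

```text
clock: 16.83
eef_pos: [527.5, -339.4, 46.5]
eef_rot: [3.131, -0.013, 1.657]
wrist_force: [0.4, -0.2, -1.0]
finger_gap: 9.9
clock: 17.5
eef_pos: [527.6, -339.5, 45.7]
eef_rot: [3.131, -0.012, 1.657]
wrist_force: [0.9, 0.3, 0.8]
finger_gap: 9.9
```

```bash
python3 -m crank '[{"offset":[0,0,0],"spin":0},{"offset":[0,0,0],"spin":0},{"offset":[0,0,0],"spin":0},{"offset":[0,0,0],"spin":0},{"offset":[0,0,0.01],"spin":0},{"offset":[0,0,0.03],"spin":0},{"offset":[0,0,0.06],"spin":0},{"offset":[0,0,0.08],"spin":0}]' 0.4 20
python3 -m crank '[{"offset":[-0.005,0.02,0],"spin":-6},{"offset":[-0.013,0.05,0],"spin":-12},{"offset":[-0.022,0.08,0],"spin":-18},{"offset":[-0.032,0.11,0],"spin":-24},{"offset":[-0.041,0.14,0],"spin":-30},{"offset":[-0.05,0.17,0],"spin":-36},{"offset":[-0.057,0.19,0],"spin":-42},{"offset":[-0.06,0.2,0],"spin":-48}]' 0.7
python3 -m crank '[{"offset":[-0.005,0.02,0],"spin":-6},{"offset":[-0.013,0.04,0],"spin":-12},{"offset":[-0.018,0.06,0],"spin":-18},{"offset":[-0.02,0.072,0],"spin":-24},{"offset":[-0.02,0.074,0],"spin":-30},{"offset":[-0.02,0.074,0],"spin":-36},{"offset":[-0.02,0.074,-0.01],"spin":-42},{"offset":[-0.02,0.074,-0.02],"spin":-42}]'
python3 - <<'E'
from fit import *
s=manip.read_state();print(s["eef_pos"],s["eef_rot"])
p=manip.camera("side");q=manip.camera("top")
for k in(p,q): print(fit(k,"jar",(447,-64)),fit(k,"divider",(527,-340,5),31))
a=p["pixels"][125:275,290:440][:,:,::-1];b=q["pixels"][160:250,370:460][:,:,::-1]
f=lambda i:cv2.resize(i,(400,400),interpolation=2)
cv2.imwrite("pics/jar1.png",np.hstack([f(a),f(b)]))
E
```

```text
clock: 18.17
eef_pos: [527.9, -339.7, 128.8]
eef_rot: [3.129, -0.011, 1.657]
wrist_force: [0.3, -0.5, 1.6]
finger_gap: 37.3
clock: 18.83
eef_pos: [467.2, -137.7, 129.7]
eef_rot: [3.129, -0.012, 0.815]
wrist_force: [-0.2, -0.4, -0.4]
finger_gap: 65.8
clock: 19.5
eef_pos: [447.7, -63.6, 110.4]
eef_rot: [3.128, -0.014, 0.077]
wrist_force: [0.7, 0.1, -0.5]
finger_gap: 66.0
[447.71545562 -63.63502636 110.43159385] [ 3.12802829 -0.01355866  0.07734719]
(array([446.9, -65.5]), np.float64(0.909)) (array([ 530.2, -356.7,    5.9]), np.float64(0.582))
None (array([ 528.2, -339.9,    4.8]), np.float64(0.964))
```

View pics/jar1.png

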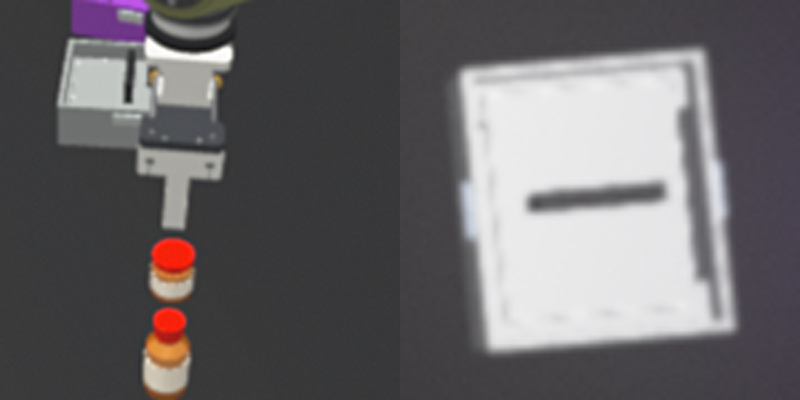

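The divider is seated, and the top fit gives (528,-340, 4.8°). The jar is below the gripper, so I'll pick it now.

```bash
python3 -m crank '[{"offset":[-0.001,-0.001,-0.02],"spin":0},{"offset":[-0.001,-0.001,-0.045],"spin":0},{"offset":[-0.001,-0.001,-0.065],"spin":0},{"offset":[-0.001,-0.001,-0.085],"spin":0},{"offset":[-0.001,-0.001,-0.096],"spin":0},{"offset":[-0.001,-0.001,-0.103],"spin":0},{"offset":[-0.001,-0.001,-0.105],"spin":0},{"offset":[-0.001,-0.001,-0.105],"spin":0}]'
python3 -m crank '[{"offset":[0,0,0],"spin":0},{"offset":[0,0,0],"spin":0},{"offset":[0,0,0],"spin":0},{"offset":[0,0,0],"spin":0},{"offset":[0,0,0],"spin":0},{"offset":[0,0,0],"spin":0},{"offset":[0,0,0],"spin":0},{"offset":[0,0,0],"spin":0}]' 0 15
python3 -m crank '[{"offset":[0,0,0],"spin":0},{"offset":[0,0,0.005],"spin":0},{"offset":[0,0,0.02],"spin":0},{"offset":[0,0,0.04],"spin":0},{"offset":[0,0,0.06],"spin":0},{"offset":[0,0,0.08],"spin":0},{"offset":[0,0,0.1],"spin":0},{"offset":[0,0,0.1],"spin":0}]'
```

```text
clock: 20.47
eef_pos: [446.6, -64.8, 5.3]
eef_rot: [3.128, -0.012, 0.084]
wrist_force: [0.2, -0.2, -0.2]
finger_gap: 66.1
clock: 21.13
eef_pos: [446.8, -64.9, 5.7]
eef_rot: [3.128, -0.013, 0.084]
wrist_force: [-2.0, 0.6, 6.4]
finger_gap: 39.5
clock: 21.8
eef_pos: [448.3, -65.2, 109.2]
eef_rot: [3.127, -0.018, 0.084]
wrist_force: [0.6, 0.5, -0.1]
finger_gap: 39.7
```

```bash
python3 -m crank '[{"offset":[0.003,-0.02,0],"spin":0},{"offset":[0.008,-0.05,0],"spin":0},{"offset":[0.014,-0.085,0],"spin":0},{"offset":[0.02,-0.12,0],"spin":0},{"offset":[0.026,-0.155,0],"spin":0},{"offset":[0.032,-0.19,0],"spin":0},{"offset":[0.037,-0.22,0],"spin":0},{"offset":[0.04,-0.24,0],"spin":0}]'
python3 -m crank '[{"offset":[0.003,-0.02,0],"spin":0},{"offset":[0.006,-0.033,0],"spin":0},{"offset":[0.006,-0.037,0],"spin":0},{"offset":[0.006,-0.037,-0.01],"spin":0},{"offset":[0.006,-0.037,-0.015],"spin":0},{"offset":[0.006,-0.037,-0.02],"spin":0},{"offset":[0.006,-0.037,-0.02],"spin":0},{"offset":[0.006,-0.037,-0.02],"spin":0}]'
python3 - <<'E'
from fit import *
s=manip.read_state();print(s["eef_pos"],s["eef_rot"],s["wrist_force"],s["finger_gap"])
p=manip.camera("side");print(fit(p,"jar",(494,-343),s["eef_pos"][2]-5.5))
save(p,"jar2.png",(280,80,400,190),5)
E
```

```text
clock: 22.47
eef_pos: [487.9, -307.7, 107.9]
eef_rot: [3.127, -0.017, 0.083]
wrist_force: [0.9, -0.1, -0.7]
finger_gap: 39.4
clock: 23.13
eef_pos: [493.9, -344.0, 87.6]
eef_rot: [3.128, -0.016, 0.084]
wrist_force: [0.1, 0.2, -0.6]
finger_gap: 39.7
[ 493.87589005 -343.96878685   87.61540733] [ 3.12773982 -0.01622117  0.08367203] [ 0.08511796  0.1612289  -0.59302184] 39.72863396894566
None
```

View pics/jar2.png

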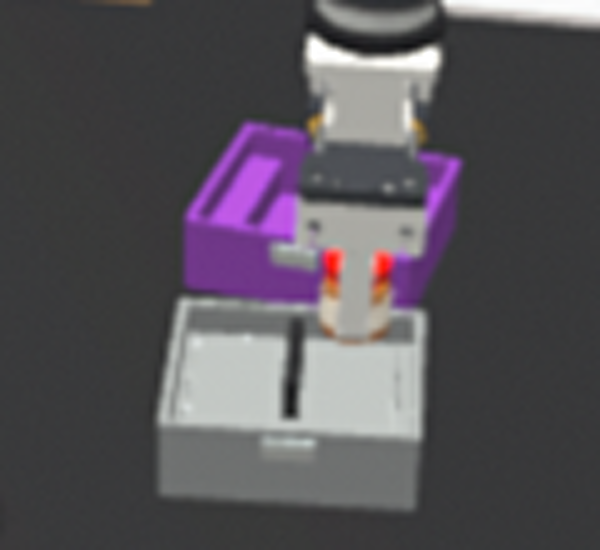

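The jar is upright over the robot-side bay, clear of the ridge.

```bash
python3 -m crank '[{"offset":[0.001,0.001,-0.005],"spin":0},{"offset":[0.001,0.001,-0.013],"spin":0},{"offset":[0.001,0.001,-0.021],"spin":0},{"offset":[0.001,0.001,-0.029],"spin":0},{"offset":[0.001,0.001,-0.036],"spin":0},{"offset":[0.001,0.001,-0.041],"spin":0},{"offset":[0.001,0.001,-0.043],"spin":0},{"offset":[0.001,0.001,-0.043],"spin":0}]'
python3 -m crank '[{"offset":[0,0,-0.0005],"spin":0},{"offset":[0,0,-0.0005],"spin":0},{"offset":[0,0,-0.001],"spin":0},{"offset":[0,0,-0.001],"spin":0},{"offset":[0,0,-0.0015],"spin":0},{"offset":[0,0,-0.0015],"spin":0},{"offset":[0,0,-0.0015],"spin":0},{"offset":[0,0,-0.0015],"spin":0}]'
```

```text
clock: 23.9
eef_pos: [494.9, -343.3, 44.6]
eef_rot: [3.128, -0.016, 0.083]
wrist_force: [0.5, 0.3, -0.5]
finger_gap: 39.4
clock: 24.57
eef_pos: [494.9, -343.3, 43.2]
eef_rot: [3.127, -0.017, 0.083]
wrist_force: [0.2, -0.1, -1.3]
finger_gap: 38.9
```

```bash
python3 -m crank '[{"offset":[0,0,-0.0003],"spin":0},{"offset":[0,0,-0.0003],"spin":0},{"offset":[0,0,-0.0006],"spin":0},{"offset":[0,0,-0.0006],"spin":0},{"offset":[0,0,-0.0009],"spin":0},{"offset":[0,0,-0.0009],"spin":0},{"offset":[0,0,-0.0009],"spin":0},{"offset":[0,0,-0.0009],"spin":0}]'
```

```text
clock: 25.23
eef_pos: [495.0, -343.4, 42.8]
eef_rot: [3.127, -0.017, 0.083]
wrist_force: [-1.2, 1.3, 6.1]
finger_gap: 39.5
```

```bash
python3 -m crank '[{"offset":[0,0,0],"spin":0},{"offset":[0,0,0],"spin":0},{"offset":[0,0,0],"spin":0},{"offset":[0,0,0],"spin":0},{"offset":[0,0,0.01],"spin":0},{"offset":[0,0,0.03],"spin":0},{"offset":[0,0,0.06],"spin":0},{"offset":[0,0,0.09],"spin":0}]' 0.65
python3 -m crank '[{"offset":[-0.003,0.02,0],"spin":1},{"offset":[-0.008,0.055,0.02],"spin":2},{"offset":[-0.013,0.09,0.02],"spin":3},{"offset":[-0.018,0.125,0.02],"spin":4},{"offset":[-0.023,0.16,0.02],"spin":5},{"offset":[-0.027,0.19,0.02],"spin":6},{"offset":[-0.029,0.21,0.02],"spin":7},{"offset":[-0.03,0.22,0.02],"spin":8}]' 0.7
python3 -m crank '[{"offset":[-0.003,0.02,0],"spin":0},{"offset":[-0.008,0.055,0],"spin":0},{"offset":[-0.013,0.09,0],"spin":0},{"offset":[-0.018,0.12,0],"spin":0},{"offset":[-0.023,0.15,0],"spin":0},{"offset":[-0.027,0.17,0],"spin":0},{"offset":[-0.028,0.18,0],"spin":0},{"offset":[-0.028,0.18,0],"spin":0}]'
python3 - <<'E'
from fit import *
s=manip.read_state();print(s["eef_pos"],s["eef_rot"])
p=manip.camera("side");q=manip.camera("top")
print(fit(p,"bottle",(437,60)),fit(p,"jar",(495,-343),37),fit(q,"jar",(495,-343),37),fit(q,"divider",(528,-340,5),31))
a=p["pixels"][125:275,290:440][:,:,::-1];b=q["pixels"][160:250,370:460][:,:,::-1]
f=lambda i:cv2.resize(i,(400,400),interpolation=2)
cv2.imwrite("pics/bot1.png",np.hstack([f(a),f(b)]))
E
```

```text
clock: 25.9
eef_pos: [494.7, -343.1, 134.1]
eef_rot: [3.128, -0.016, 0.083]
wrist_force: [-0.4, -0.2, 1.1]
finger_gap: 60.9
clock: 26.57
eef_pos: [464.5, -121.1, 155.0]
eef_rot: [3.128, -0.017, 0.226]
wrist_force: [1.1, -0.4, 0.6]
finger_gap: 65.7
clock: 27.23
eef_pos: [436.8, 59.8, 155.4]
eef_rot: [3.128, -0.017, 0.228]
wrist_force: [0.1, -0.3, 0.2]
finger_gap: 65.8
[436.75605837  59.78893072 155.39981498] [ 3.12754283 -0.01745728  0.22773108]
(array([437.,  58.]), np.float64(0.93)) None (array([ 495.4, -343.4]), np.float64(0.858)) (array([ 528.4, -340.1,    5. ]), np.float64(0.834))
```

View pics/bot1.png

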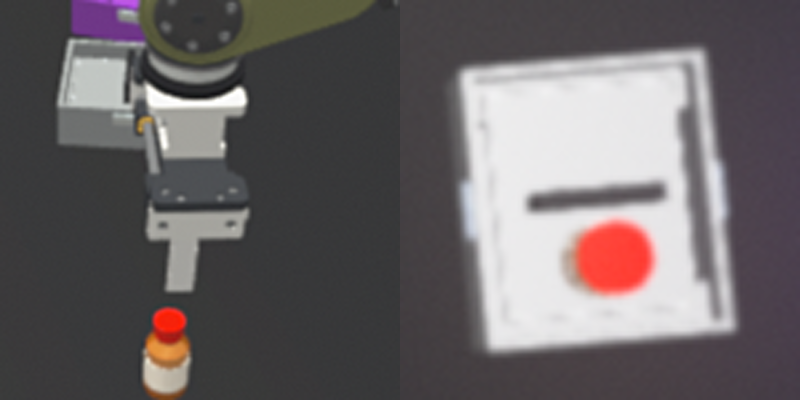

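The jar stands on the divider at (495,-343). Now the bottle.

```bash
python3 -m crank '[{"offset":[0,-0.001,-0.02],"spin":0},{"offset":[0,-0.001,-0.045],"spin":0},{"offset":[0,-0.001,-0.07],"spin":0},{"offset":[0,-0.001,-0.095],"spin":0},{"offset":[0,-0.001,-0.115],"spin":0},{"offset":[0,-0.001,-0.13],"spin":0},{"offset":[0,-0.001,-0.138],"spin":0},{"offset":[0,-0.001,-0.14],"spin":0}]'
python3 -m crank '[{"offset":[0,0,0],"spin":0},{"offset":[0,0,0],"spin":0},{"offset":[0,0,0],"spin":0},{"offset":[0,0,0],"spin":0},{"offset":[0,0,0],"spin":0},{"offset":[0,0,0],"spin":0},{"offset":[0,0,0],"spin":0},{"offset":[0,0,0],"spin":0}]' 0 15
python3 -m crank '[{"offset":[0,0,0],"spin":0},{"offset":[0,0,0.005],"spin":0},{"offset":[0,0,0.02],"spin":0},{"offset":[0,0,0.04],"spin":0},{"offset":[0,0,0.06],"spin":0},{"offset":[0,0,0.08],"spin":0},{"offset":[0,0,0.09],"spin":0},{"offset":[0,0,0.09],"spin":0}]'
```

```text
clock: 28.2
eef_pos: [436.3, 56.4, 13.9]
eef_rot: [3.128, -0.015, 0.224]
wrist_force: [0.2, -0.5, -0.3]
finger_gap: 65.9
clock: 28.87
eef_pos: [436.7, 56.5, 14.5]
eef_rot: [3.128, -0.016, 0.224]
wrist_force: [-1.8, 0.1, 7.3]
finger_gap: 38.0
clock: 29.53
eef_pos: [437.6, 56.6, 106.4]
eef_rot: [3.127, -0.019, 0.224]
wrist_force: [0.0, -0.3, -0.4]
finger_gap: 38.0
```

```bash
python3 -m crank '[{"offset":[0,0.02,0],"spin":0},{"offset":[0,0.055,0],"spin":0},{"offset":[-0.001,0.09,0],"spin":0},{"offset":[-0.002,0.125,0],"spin":0},{"offset":[-0.003,0.16,0],"spin":0},{"offset":[-0.004,0.19,0],"spin":0},{"offset":[-0.004,0.22,0],"spin":0},{"offset":[-0.004,0.237,0],"spin":0}]'
python3 -m crank '[{"offset":[0,0.006,0],"spin":0},{"offset":[0,0.008,0],"spin":0},{"offset":[0,0.008,-0.01],"spin":0},{"offset":[0,0.008,-0.02],"spin":0},{"offset":[0,0.008,-0.03],"spin":0},{"offset":[0,0.008,-0.04],"spin":0},{"offset":[0,0.008,-0.045],"spin":0},{"offset":[0,0.008,-0.045],"spin":0}]'
python3 - <<'E'
from fit import *
s=manip.read_state();print(s["eef_pos"],s["eef_rot"],s["finger_gap"])
p=manip.camera("side");save(p,"bot2.png",(240,220,400,390),3)
E
```

```text
clock: 30.2
eef_pos: [432.7, 295.9, 104.9]
eef_rot: [3.127, -0.018, 0.225]
wrist_force: [0.8, -0.5, -1.2]
finger_gap: 37.7
clock: 30.87
eef_pos: [432.2, 303.2, 58.4]
eef_rot: [3.126, -0.016, 0.225]
wrist_force: [0.3, -0.1, -0.7]
finger_gap: 37.8
[432.23037197 303.18360117  58.37937729] [ 3.12610685 -0.01558749  0.22468148] 37.83153141888192
```

View pics/bot2.png

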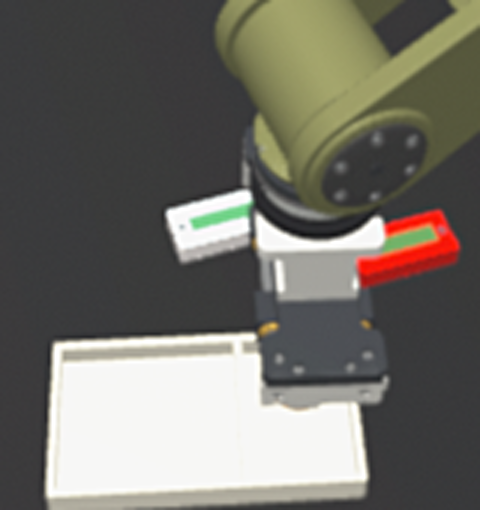

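The gripper is above the short pocket. Setting the bottle down.

```bash
python3 -m crank '[{"offset":[0.001,0,-0.005],"spin":0},{"offset":[0.001,0,-0.012],"spin":0},{"offset":[0.001,0,-0.019],"spin":0},{"offset":[0.001,0,-0.026],"spin":0},{"offset":[0.001,0,-0.032],"spin":0},{"offset":[0.001,0,-0.036],"spin":0},{"offset":[0.001,0,-0.038],"spin":0},{"offset":[0.001,0,-0.038],"spin":0}]'
python3 -m crank '[{"offset":[0,0,-0.0005],"spin":0},{"offset":[0,0,-0.0005],"spin":0},{"offset":[0,0,-0.001],"spin":0},{"offset":[0,0,-0.001],"spin":0},{"offset":[0,0,-0.0015],"spin":0},{"offset":[0,0,-0.0015],"spin":0},{"offset":[0,0,-0.0015],"spin":0},{"offset":[0,0,-0.0015],"spin":0}]'
```

```text
clock: 31.58
eef_pos: [433.4, 303.4, 20.8]
eef_rot: [3.126, -0.016, 0.225]
wrist_force: [-0.2, -0.2, -1.6]
finger_gap: 37.8
clock: 32.25
eef_pos: [433.4, 303.5, 19.3]
eef_rot: [3.126, -0.016, 0.225]
wrist_force: [-0.4, 0.4, -1.6]
finger_gap: 37.7
```

```bash
python3 -m crank '[{"offset":[0,0,-0.0003],"spin":0},{"offset":[0,0,-0.0003],"spin":0},{"offset":[0,0,-0.0006],"spin":0},{"offset":[0,0,-0.0006],"spin":0},{"offset":[0,0,-0.001],"spin":0},{"offset":[0,0,-0.001],"spin":0},{"offset":[0,0,-0.001],"spin":0},{"offset":[0,0,-0.001],"spin":0}]'
```

```text
clock: 32.92
eef_pos: [433.5, 303.4, 18.6]
eef_rot: [3.126, -0.016, 0.225]
wrist_force: [-1.7, -1.8, 5.4]
finger_gap: 37.7
```

```bash
python3 -m crank '[{"offset":[0,0,0],"spin":0},{"offset":[0,0,0],"spin":0},{"offset":[0,0,0],"spin":0},{"offset":[0,0,0],"spin":0},{"offset":[0,0,0.01],"spin":0},{"offset":[0,0,0.03],"spin":0},{"offset":[0,0,0.06],"spin":0},{"offset":[0,0,0.09],"spin":0}]' 0.65
python3 -m crank '[{"offset":[0,0,0.02],"spin":0},{"offset":[0.01,-0.02,0.03],"spin":3},{"offset":[0.025,-0.05,0.03],"spin":6},{"offset":[0.04,-0.08,0.03],"spin":9},{"offset":[0.055,-0.11,0.03],"spin":12},{"offset":[0.07,-0.135,0.03],"spin":15},{"offset":[0.0765,-0.148,0.03],"spin":15},{"offset":[0.0765,-0.148,0.03],"spin":15}]'
python3 - <<'E'
from fit import *
s=manip.read_state();print(s["eef_pos"],s["eef_rot"])
p=manip.camera("side");q=manip.camera("top")
print(fit(p,"bottle",(433,303),4),fit(q,"bottle",(433,303),4),fit(p,"crystal",(510,155,28)))
save(p,"cry1.png",(240,220,400,390),3)
E
```

```text
clock: 33.58
eef_pos: [433.1, 303.2, 109.9]
eef_rot: [3.126, -0.015, 0.225]
wrist_force: [0.4, 0.1, 1.1]
finger_gap: 60.8
clock: 34.25
eef_pos: [510.7, 152.9, 140.7]
eef_rot: [3.126, -0.016, 0.484]
wrist_force: [-0.4, -0.8, 0.1]
finger_gap: 61.3
[510.68480975 152.88156688 140.65462798] [ 3.12556112 -0.01586389  0.48392013]
(array([433.9, 303.2]), np.float64(0.88)) (array([433., 303.]), np.float64(0.0)) (array([510.5, 154.4,  29.1]), np.float64(0.955))
```

View pics/cry1.png

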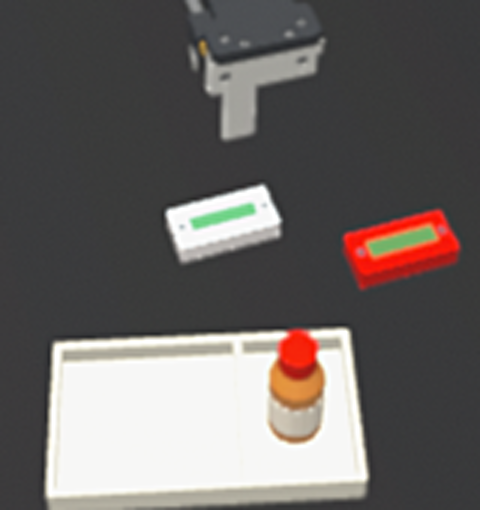

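The bottle stands upright in the short pocket. Now the crystal.

```bash
python3 -m crank '[{"offset":[0,0.002,-0.02],"spin":1},{"offset":[0,0.002,-0.045],"spin":1},{"offset":[0,0.002,-0.07],"spin":1},{"offset":[0,0.002,-0.095],"spin":1},{"offset":[0,0.002,-0.115],"spin":1},{"offset":[0,0.002,-0.128],"spin":1},{"offset":[0,0.002,-0.135],"spin":1},{"offset":[0,0.002,-0.135],"spin":1}]'
python3 -m crank '[{"offset":[0,0,0],"spin":0},{"offset":[0,0,0],"spin":0},{"offset":[0,0,0],"spin":0},{"offset":[0,0,0],"spin":0},{"offset":[0,0,0],"spin":0},{"offset":[0,0,0],"spin":0},{"offset":[0,0,0],"spin":0},{"offset":[0,0,0],"spin":0}]' 0 15
python3 -m crank '[{"offset":[0,0,0],"spin":0},{"offset":[0,0,0.005],"spin":0},{"offset":[0,0,0.02],"spin":0},{"offset":[0,0,0.04],"spin":0},{"offset":[0,0,0.06],"spin":0},{"offset":[0,0,0.08],"spin":0},{"offset":[0,0,0.1],"spin":0},{"offset":[0,0,0.1],"spin":0}]'
```

```text
clock: 35.17
eef_pos: [508.3, 158.7, 4.1]
eef_rot: [3.127, -0.013, 0.506]
wrist_force: [-0.1, -0.7, -0.7]
finger_gap: 60.8
clock: 35.83
eef_pos: [508.7, 158.8, 4.8]
eef_rot: [3.126, -0.015, 0.506]
wrist_force: [-0.5, -1.1, 5.6]
finger_gap: 35.7
clock: 36.5
eef_pos: [510.2, 159.2, 108.7]
eef_rot: [3.125, -0.02, 0.506]
wrist_force: [-0.3, 1.0, 0.1]
finger_gap: 36.3
```

```bash
python3 -m crank '[{"offset":[0.002,0.02,0],"spin":-2},{"offset":[0.006,0.05,0],"spin":-5},{"offset":[0.01,0.085,0],"spin":-8},{"offset":[0.014,0.12,0],"spin":-11},{"offset":[0.017,0.145,0],"spin":-14},{"offset":[0.0185,0.16,0],"spin":-16},{"offset":[0.0185,0.166,0],"spin":-16},{"offset":[0.0185,0.166,0],"spin":-16}]'
python3 -m crank '[{"offset":[0,0,-0.01],"spin":0},{"offset":[0,0,-0.025],"spin":0},{"offset":[0,0,-0.04],"spin":0},{"offset":[0,0,-0.05],"spin":0},{"offset":[0,0,-0.06],"spin":0},{"offset":[0,0,-0.065],"spin":0},{"offset":[0,0,-0.068],"spin":0},{"offset":[0,0,-0.068],"spin":0}]'
python3 - <<'E'
from fit import *
s=manip.read_state();print(s["eef_pos"],s["eef_rot"],s["finger_gap"])
p=manip.camera("side");save(p,"cry2.png",(220,220,400,390),3)
E
```

```text
clock: 37.17
eef_pos: [528.1, 325.8, 107.4]
eef_rot: [3.125, -0.019, 0.229]
wrist_force: [-0.8, -0.1, -2.1]
finger_gap: 36.0
clock: 37.83
eef_pos: [528.1, 325.6, 39.1]
eef_rot: [3.124, -0.018, 0.229]
wrist_force: [-0.1, 0.1, -1.8]
finger_gap: 35.6
[528.11887156 325.56246554  39.06124416] [ 3.12445841 -0.01813429  0.2293714 ] 35.594944547211554
```

View pics/cry2.png

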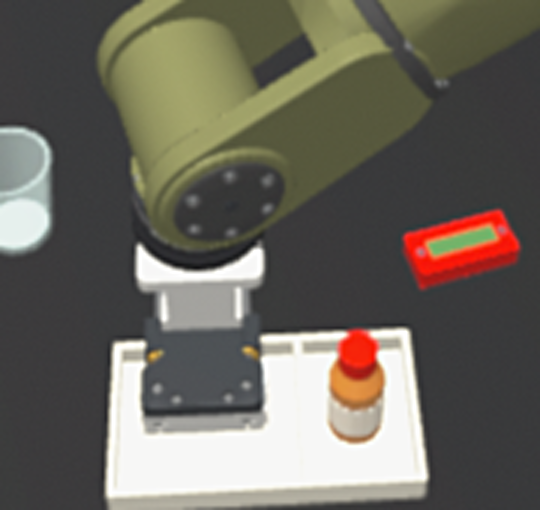

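```bash
python3 -m crank '[{"offset":[0,0,-0.005],"spin":0},{"offset":[0,0,-0.011],"spin":0},{"offset":[0,0,-0.017],"spin":0},{"offset":[0,0,-0.022],"spin":0},{"offset":[0,0,-0.026],"spin":0},{"offset":[0,0,-0.028],"spin":0},{"offset":[0,0,-0.029],"spin":0},{"offset":[0,0,-0.029],"spin":0}]'
python3 -m crank '[{"offset":[0,0,-0.0003],"spin":0},{"offset":[0,0,-0.0003],"spin":0},{"offset":[0,0,-0.0006],"spin":0},{"offset":[0,0,-0.0006],"spin":0},{"offset":[0,0,-0.001],"spin":0},{"offset":[0,0,-0.001],"spin":0},{"offset":[0,0,-0.001],"spin":0},{"offset":[0,0,-0.001],"spin":0}]'
```

```text
clock: 38.55
eef_pos: [528.3, 325.8, 10.4]
eef_rot: [3.125, -0.019, 0.229]
wrist_force: [-0.9, 0.4, -1.6]
finger_gap: 35.5
clock: 39.22
eef_pos: [528.3, 325.7, 9.4]
eef_rot: [3.125, -0.019, 0.229]
wrist_force: [-0.1, -0.3, -1.2]
finger_gap: 36.2
```

```bash
python3 -m crank '[{"offset":[0,0,-0.0003],"spin":0},{"offset":[0,0,-0.0003],"spin":0},{"offset":[0,0,-0.0006],"spin":0},{"offset":[0,0,-0.0006],"spin":0},{"offset":[0,0,-0.001],"spin":0},{"offset":[0,0,-0.001],"spin":0},{"offset":[0,0,-0.001],"spin":0},{"offset":[0,0,-0.001],"spin":0}]'
```

```text
clock: 39.88
eef_pos: [528.3, 325.8, 8.9]
eef_rot: [3.125, -0.019, 0.229]
wrist_force: [-2.3, -1.7, 5.7]
finger_gap: 36.0
```

Contact. Now I release, rise, and back away for a last look.

```bash
python3 -m crank '[{"offset":[0,0,0],"spin":0},{"offset":[0,0,0],"spin":0},{"offset":[0,0,0],"spin":0},{"offset":[0,0,0],"spin":0},{"offset":[0,0,0.01],"spin":0},{"offset":[0,0,0.03],"spin":0},{"offset":[0,0,0.06],"spin":0},{"offset":[0,0,0.09],"spin":0}]' 0.62
python3 -m crank '[{"offset":[0,0,0.03],"spin":0},{"offset":[0,-0.01,0.06],"spin":0},{"offset":[-0.01,-0.04,0.08],"spin":0},{"offset":[-0.02,-0.08,0.1],"spin":0},{"offset":[-0.03,-0.12,0.1],"spin":0},{"offset":[-0.04,-0.16,0.1],"spin":0},{"offset":[-0.05,-0.19,0.1],"spin":0},{"offset":[-0.05,-0.2,0.1],"spin":0}]'
python3 -m crank '[{"offset":[-0.01,-0.02,0],"spin":0},{"offset":[-0.02,-0.04,0],"spin":0},{"offset":[-0.03,-0.06,0],"spin":0},{"offset":[-0.04,-0.07,0],"spin":0},{"offset":[-0.05,-0.08,0],"spin":0},{"offset":[-0.06,-0.08,0],"spin":0},{"offset":[-0.06,-0.08,0],"spin":0},{"offset":[-0.06,-0.08,0],"spin":0}]'
python3 - <<'E'
from fit import *
s=manip.read_state();print(s["clock"],s["eef_pos"])
p=manip.camera("side");q=manip.camera("top")
for k in(p,q): print(fit(k,"bottle",(433,303),4),fit(k,"crystal",(528,326,13),4),fit(k,"jar",(495,-343),37),fit(k,"divider",(528,-340,5),31))
for k in(p,q):
  for n in("beaker","mortar"): print(n,[(d["conf"],np.round(d["location"])) for d in manip.search_frame(k,n)[:1]])
save(p,"end1.png");t=q["pixels"][:,:,::-1]
cv2.imwrite("pics/end2.png",cv2.resize(np.hstack([t[150:260,370:480],t[165:275,100:210]]),(800,400),interpolation=2))
E
```

```text
clock: 40.55
eef_pos: [528.0, 325.6, 100.2]
eef_rot: [3.124, -0.018, 0.229]
wrist_force: [1.1, -1.1, -0.1]
finger_gap: 58.5
clock: 41.22
eef_pos: [476.6, 122.3, 201.3]
eef_rot: [3.124, -0.019, 0.227]
wrist_force: [-0.1, 0.0, 0.8]
finger_gap: 58.1
clock: 41.88
eef_pos: [416.8, 42.8, 201.8]
eef_rot: [3.124, -0.02, 0.228]
wrist_force: [0.5, 0.2, -0.8]
finger_gap: 58.3
41.8833 [416.79923133  42.84252867 201.83437217]
(array([434.3, 303.3]), np.float64(0.937)) (array([527.6, 325.8,  13.6]), np.float64(0.95)) (array([ 497.4, -338.8]), np.float64(0.751)) (array([ 539. , -355.7,    9.4]), np.float64(0.526))
(array([436.4, 309.4]), np.float64(0.599)) (array([527. , 327. ,  13.2]), np.float64(0.952)) (array([ 494.6, -343.8]), np.float64(0.949)) (array([ 528.1, -340.1,    4.2]), np.float64(0.805))
beaker [(0.94, array([706., 189.,  52.]))]
mortar [(0.74, array([ 704., -190.,   29.]))]
beaker [(0.89, array([711., 195.,  38.]))]
mortar [(0.59, array([ 711., -178.,   23.]))]
```

View pics/end1.png

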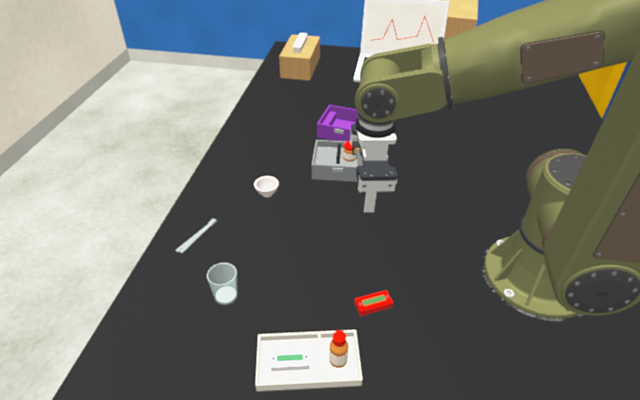

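View pics/end2.png

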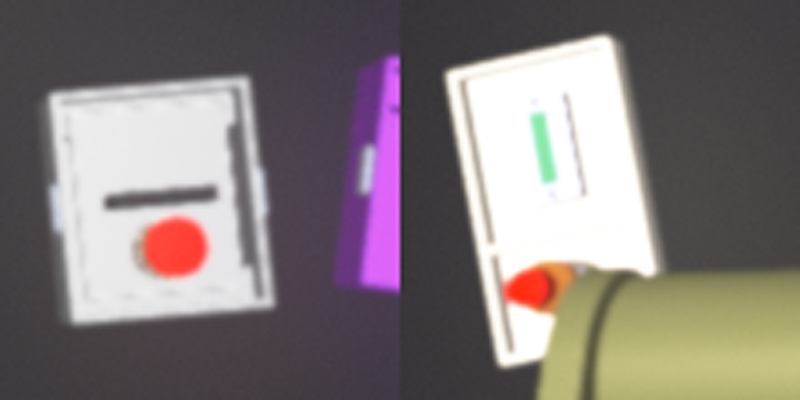

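The jar is upright on the seated divider in the grey case (side view 349,150). The crystal lies strip up in the long pocket (290,357) and the bottle stands in the short one (339,348). The beaker (223,283) and mortar (266,186) have not moved.

```bash
python3 -c "
from cell import manip
print(manip.sign_off())"
```

```text
the job is handed in; nothing more can be done
None
```

Both kits are made up in the order asked, and the job is handed in at about 42 s of the 120 s allowed. I placed each item on a light contact, and the highest wrist force I read was about 10 N.

**Last checks**
- **Die:** it lay flat at about (526, -339) in the middle of the case before the divider went over it.
- **Divider:** the top camera fits it level on the ledges at (528, -340), in line with the case to about 1°.
- **Jar:** it stands upright in the robot-side bay at about (495, -343).
- **Bottle:** it stands upright in the short pocket at (434, 303).
- **Crystal:** it lies flat, green strip up, in the long pocket at (527, 326), in line with the tray.
- **Bystanders:** the beaker and the mortar read within about 4 mm of where they started, and the red and purple look-alikes were left alone.

**Disagreements:** three fits in the last look were poor, so I set them aside. The gripper or the case walls partly hid the divider and jar from the side camera (overlap 0.53 and 0.75). The arm partly hid the bottle from the top camera (overlap 0.60). The other camera's fit (0.81 to 0.95) and the pictures showed all three in place.

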